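# Hang the counterweight's S-hook in the clamped pointer arm

### The arm

A 6-joint arm with a two-finger parallel gripper is mounted at the origin on the work surface. World frame = base frame: x ahead of the robot, y to its left, z up, the work surface at z = 0. Lengths are in m, angles in rad, forces in N, time in s.
With the tool pointing down it reaches from about 0.325 to 0.775 m from the base axis. Payload 5.5 kg.
Tool frame: the origin (TCP) lies midway between the tips of the shut fingers; the grasp point (between the pads) lies 19 mm behind it; z points along the fingers, x is the direction in which the jaws open and shut, and the axes are right-handed (so a half turn about z gives the same grasp; the last joint's range is limited). The gripper opens to 85 mm and grips with 20 to 120 N. Pads are 22 mm wide; open, the fingers measure 114 mm over their backs; the gripper's body (76 mm by 85 mm) begins 54 mm behind the grasp point. The pads swing forward as they close: fully open they stand 13 mm farther back than shut.
Start: joints at [-1.179, 0.091, 1.231, -0, 1.82, -0.057], TCP at [0.26, -0.541, 0.231] pointing down, gripper open.
Joint ranges: [-2.87, 2.87], [-0.86, 2.18], [0.17, 2.46], [-1.51, 4.65], [0.06, 2.69], [-2.65, 2.65]. Speed limits (rad/s): [2.57, 2.57, 3.01, 3.14, 3.14, 3.14].

### API

Orientations are given as a unit quaternion [w, x, y, z].
In Python, from rig import ctrl gives the robot as it stands.
- The arm moves only by the tool step_arm, never from a script. Its arguments are lists of equal length, an entry for each row: "travel": the shift along the tool's x, y, z in m, a list of three; "delta_rot": the turn, a rotation vector about the tool's x, y, z in rad, a list of three; "gripper": the finger opening in m, from 0 to 0.0854. A call has 1 to 20 rows; each row shifts and turns the pose as measured when the row begins, along the tool's axes as they then stand; what a row does not reach is not made up. A row lasts 1/8 s, in which the tool goes at most 62.5 mm and 10.7 degrees, less where a joint would pass 70% of its speed; a pose out of reach is approached as far as the arm can. A call with a gripper value outside its range is refused whole. The fingers move at their own pace and stop on an object; "newtons" is the grip in N (left out, the last holds). Time passes only in rows, so rows that do not move let the fingers close. It gives the time, the measured TCP pose, the force and the opening at its end, in the units of the state.
- ctrl.read_state(): the state, without advancing time (a new reading comes with each control period).
- ctrl.capture(name): name is "scene" or "side" or "wrist"; returns the picture (420x560x3 uint8, red, green, blue); there is no depth.
- ctrl.camera_info(name): a dict with "mtx" (3x3 intrinsics, pixels), "rvec" (rotation vector, rad) and "tvec" (3), from world to camera coordinates, as OpenCV has them. Camera axes: x right, y down, z forward; pixel columns grow to the right and rows downward; lengths in m; the calibration is good to about 2 mm. A picture is of the moment at which its call begins: read the wrist's pose just before it. camera_info takes no time and is no camera call; for the wrist camera it gives the pose at the moment of the call.
- ctrl.job_done(): hands the job in, once; it reports no verdict.
Trained networks look in the newest picture that a camera, given by its name, has taken for a name from the list of things; names that differ only in an ending like _2 or _b are one class to them, and where a whole thing is asked for, a point or a joint stands for the part that bears it (a point fixed in the world has none). Each returns a list of dicts, best first, with "conf" (0 to 1); they miss things now and then, are a little off and sometimes report something else, mostly with a low value. They report only what shows in the picture. A call takes as long as a camera call.
- ctrl.trace(target, camera): "mask" (420x560 bool, what is visible of it) and "bbox" ([left, top, right, bottom] as shares, 0 to 1, of the picture: columns of its width, rows of its height, round what is visible of it).
- ctrl.place_of(target, camera): "centre" ([column, row] as shares, 0 to 1, of the picture: columns of its width, rows of its height: a listed point, or the origin of a listed thing).
The state is a dict: "t": time; "qpos": joint angles; "joint_vel": joint speeds; "tau": joint torques, N m; "tcp_pos": TCP position; "tool_rot": TCP orientation; "wrist_force": force on the tool from outside, world axes, zero at the start; "ft_torque": the same for the moment, N m; "opening": finger opening in m.
Only numpy, scipy, OpenCV 4.12 (cv2) and the standard library are available. Lean on these libraries where they do the work, as an engineer would, in place of code of your own. Each camera call takes 0.05 s, during which the arm holds its last target.

### The job

Pick up the counterweight that has the S-hook by the hook's broad flat crown and hang it on the aluminium pointer arm held in the vise: put the hook's free tip down through the hole near the arm's free end, lower it until its crown rests on the arm, and only then let go. Leave the other counterweight, the one with the closed ring, standing where it is.

Things in the scene. Friction and masses are not known exactly. Their poses are not given: they have to be found in the camera images.
- hook_weight: Round zinc counterweight, 52 mm wide, 32 mm tall, with a dark steel S-hook fixed upright on it: one rigid piece, 172 mm tall, 0.6 kg. Origin: centre of its underside. z up; the hook lies in the x-z plane. Upper bend: shank at x = 14 to 21 mm, straight from z = 130 down to 82, then a 7 mm bar slants to x = -13, z = 56; free leg at x = -21 to -14. Gap between the legs 28 mm, its roof at z = 130.
- hook_crown (a point): Where to grip the hook: its crown, a solid flat plate 42 mm long (x) and 10 mm thick (y), z = 130 to 172 mm (rounded top). This point is its middle, 17 mm under the top, 155 mm over the underside. Fingers close along y; keep fingertips at most 22 mm below this point, or they meet the arm. Axes as hook_weight's.
- hook_tip (a point): Lower end of the hook's free leg, at x = -17.5, z = 102 mm of hook_weight, axes alike. The mouth under it opens to -x. The weight and slanting bar are under the gap, so it cannot come straight down over the arm: come in from beyond the arm's free end, the arm level in the mouth (arm's top 90 mm above the weight's underside, window about +-10 mm), then lower 40 mm.
- pointer_hole (a point): Centre of the round 30 mm hole in the pointer arm, on its top face, 180 mm over the bench. x points along the arm to its free end, z up. The arm is level, 5 mm thick, 50 mm wide here, and cannot move. The vise jaws are 125 mm back (-x) and lower than the arm. Under the arm it is free for 85 mm back from here.
- pointer_end (a point): Middle of the arm's free end edge, on the top face, 25 mm beyond the hole's centre: 10 mm of metal lies between hole and end. Axes as pointer_hole's. Hung well, the hook's gap straddles this metal, its shank outside the end: the x axes point the same way, the weight's centre is 5 mm back (-x) from this edge, its underside 50 mm over the bench.
- ring_weight: The other zinc counterweight: same 52 by 32 mm body, with a small closed ring on top, 71 mm tall in all, loose on the bench. Not to be moved. Origin: centre of its underside.

How it is judged:
By the outcome, as a careful person would: the job done as asked, in the order asked, and still so for the second after the job is handed in, with the robot touching nothing.
It also fails if it takes over 48 s, if anything falls off the work surface, if the arm or the gripper's body presses on something with over 40 N, if the wrist force passes 120 N, or if a joint passes its speed limit or range.

## Working session

There is one attempt and no reset: what is moved stays moved. The work goes in short steps, Python scripts to look and compute and a tool call to move; the robot and the scene stay as the last step left them, time stands still between calls to the robot, and variables do not carry over. Pictures are saved under pics/ and viewed, and the job is handed in when it is done.

Besides the shell and the picture viewer there is one more tool, called as a command line: name --argument value ..., lists and objects as JSON in quotes. step_arm: Moves the arm, as the interface text tells. Its arguments: {"type":"object","properties":{"travel":{"type":"array"},"delta_rot":{"type":"array"},"gripper":{"type":"array"},"newtons":{"type":"number"}},"required":["travel","delta_rot","gripper"]}

```bash
mkdir -p pics; ls
python3 - <<'E'
from rig import ctrl
import cv2
print(ctrl.read_state())
for c in ["scene","side","wrist"]:
    im=ctrl.capture(c); cv2.imwrite(f"pics/{c}0.png",im[:,:,::-1])
    print(c,ctrl.camera_info(c))
    for n in ["hook_weight","hook_crown","hook_tip","pointer_hole","pointer_end","ring_weight"]:
        r=ctrl.place_of(n,c)
        print(c,n,[(round(d["conf"],2),[round(float(d["centre"][0])*560,1),round(float(d["centre"][1])*420,1)]) for d in r])
E
```

```text
pics
{'t': 0.0, 'qpos': array([-1.17870190e+00,  9.18821966e-02,  1.23193191e+00, -8.53295531e-06,
        1.81975902e+00, -5.67063970e-02]), 'joint_vel': array([ 6.83109477e-04, -9.34359543e-05, -2.38140413e-04, -1.50004636e-03,
        1.93684792e-03, -6.35639566e-04]), 'tau': array([-9.84211256e-04, -4.58722723e+01, -4.18031466e+01, -1.54864624e-04,
        1.14567528e-02, -5.77542733e-05]), 'tcp_pos': array([ 0.26021607, -0.54032432,  0.23011088]), 'tool_rot': array([-5.70140063e-04,  8.46723725e-01, -5.32031910e-01, -8.09648277e-04]), 'wrist_force': array([ 0.61860493, -0.29319693,  0.22485852]), 'ft_torque': array([ 0.00982701,  0.00101317, -0.01950049]), 'opening': 0.08555265629274657}
scene {'mtx': array([[463.75866368,   0.        , 278.95378741],
       [  0.        , 463.75866368, 213.61372068],
       [  0.        ,   0.        ,   1.        ]]), 'rvec': array([ 1.05984143,  2.38631171, -1.0285242 ]), 'tvec': array([ 0.2642343 , -0.16167593,  1.37541277])}
scene hook_weight [(0.66, [240.2, 233.0])]
scene hook_crown [(0.97, [235.6, 184.8])]
scene hook_tip [(0.87, [230.4, 2
[... 415 characters left out ...]
side hook_weight [(0.84, [290.2, 231.9]), (0.73, [189.2, 276.0]), (0.24, [285.0, 197.1])]
side hook_crown [(0.91, [291.9, 182.2])]
side hook_tip [(0.82, [282.6, 196.5])]
side pointer_hole [(0.94, [178.1, 267.4])]
side pointer_end [(0.94, [188.5, 276.5])]
side ring_weight [(0.57, [331.9, 199.7])]
wrist {'mtx': array([[321.83343702,   0.        , 277.72935522],
       [  0.        , 321.83343702, 206.89537015],
       [  0.        ,   0.        ,   1.        ]]), 'rvec': array([-2.43180889,  1.52757692,  0.23558544]), 'tvec': array([-0.59907043, -0.04011566,  0.3783225 ])}
wrist hook_weight []
wrist hook_crown []
wrist hook_tip []
wrist pointer_hole []
wrist pointer_end []
wrist ring_weight []
```

View pics/scene0.png

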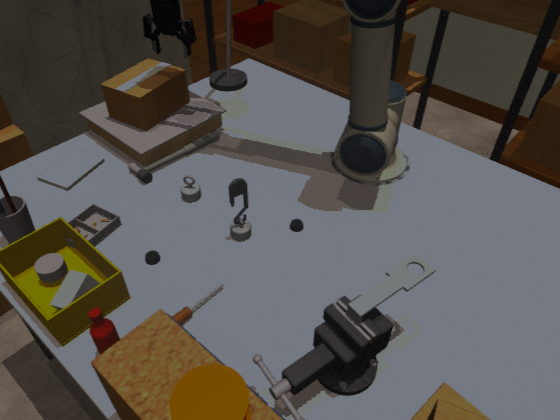

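View pics/side0.png

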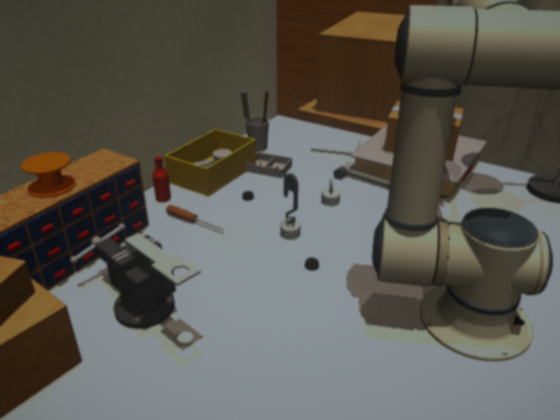

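```bash
cat > h.py <<'E'
import numpy as np, cv2
from rig import ctrl
def P(c):
    i=ctrl.camera_info(c); R,_=cv2.Rodrigues(np.array(i["rvec"])); K=i["mtx"]
    return K@np.c_[R,np.array(i["tvec"])]
def tri(c1,p1,c2,p2):
    X=cv2.triangulatePoints(P(c1),P(c2),np.array(p1,float).reshape(2,1),np.array(p2,float).reshape(2,1)); X=(X[:3]/X[3]).ravel(); return X
def proj(c,X):
    x=P(c)@np.r_[X,1]; return x[:2]/x[2]
def atz(c,p,z):
    M=P(c); A=np.c_[M[:,0],M[:,1],-np.r_[p,1]]; return np.r_[np.linalg.solve(A,-(M[:,2]*z+M[:,3]))[:2],z]
E
python3 - <<'E'
from h import *
S=dict(hw=((240.2,233),(290.2,231.9),0),cr=((235.6,184.8),(291.9,182.2),.155),tip=((230.4,204.1),(282.6,196.5),.102),hole=((414.4,264.3),(178.1,267.4),.18),end=((421.6,262.6),(188.5,276.5),.18),ring=((188.6,197.3),(331.9,199.7),0))
np.set_printoptions(precision=4,suppress=True)
for k,(a,b,z) in S.items(): print(k,tri("scene",a,"side",b),atz("scene",a,z),atz("side",b,z))
E
```

```text
hw [ 0.473  -0.0607  0.0055] [ 0.4717 -0.0609  0.    ] [ 0.4779 -0.0718  0.    ]
cr [ 0.4712 -0.0658  0.1498] [ 0.4746 -0.0624  0.155 ] [ 0.4659 -0.0559  0.155 ]
tip [ 0.4939 -0.062   0.1064] [ 0.4885 -0.0692  0.102 ] [ 0.497  -0.0646  0.102 ]
hole [0.4407 0.3633 0.1871] [0.4337 0.3607 0.18  ] [0.4473 0.3576 0.18  ]
end [0.4176 0.3661 0.1774] [0.4213 0.3683 0.18  ] [0.4154 0.3668 0.18  ]
ring [ 0.464  -0.2691 -0.0027] [ 0.4706 -0.258   0.    ] [ 0.4637 -0.2741  0.    ]
```

The hook stands mid-bench at scene (238,205). The arm's hole is at scene (414,267) and the ring weight at (189,190), with two small black knobs nearby. The network points roughly agree with these. I'll zoom in for the directions.

Run:
```python
from h import *
a=cv2.imread("pics/scene0.png"); b=cv2.imread("pics/side0.png")
def z(im,x,y,w,h,W=390,H=290): return cv2.resize(im[y:y+h,x:x+w],(W,H),interpolation=cv2.INTER_CUBIC)
cv2.imwrite("pics/z0.png",np.vstack([np.hstack([z(a,205,170,80,60),z(a,350,240,100,75)]),np.hstack([z(b,250,170,80,60),z(b,110,220,100,75)])]))
np.set_printoptions(precision=4,suppress=True)
i=ctrl.camera_info("wrist");R=cv2.Rodrigues(i["rvec"])[0];C=-R.T@i["tvec"]
s=ctrl.read_state();from scipy.spatial.transform import Rotation as Ro
q=s["tool_rot"];T=Ro.from_quat([q[1],q[2],q[3],q[0]]).as_matrix()
print(s["t"],"toolR",T,"cam in tool",T.T@(C-s["tcp_pos"]),T.T@R.T)
```

```text
1.05 toolR [[ 0.4338 -0.901  -0.    ]
 [-0.901  -0.4338  0.    ]
 [-0.     -0.     -1.    ]] cam in tool [-0.0012 -0.0764 -0.1418] [[ 1.      0.0002  0.0008]
 [-0.0004  0.9532  0.3023]
 [-0.0007 -0.3023  0.9532]]
```

View pics/z0.png

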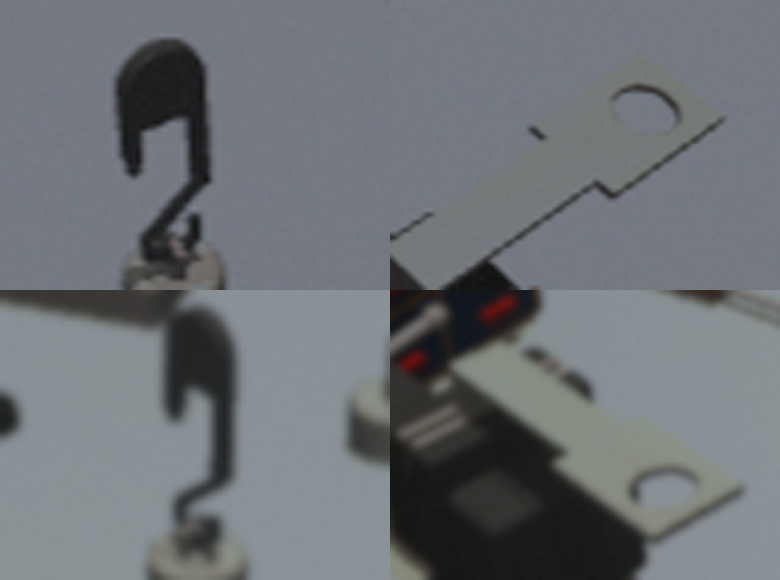

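Run:
```python
from h import *
np.set_printoptions(precision=4,suppress=True)
for n,a in dict(hole=(415.6,268.4),c1=(415.4,254.2),c2=(435.4,271),notch=(407.2,290.4)).items(): print("scene",n,atz("scene",a,.18))
for n,a in dict(hole=(180.5,270.7),c2a=(200.3,271.7),c2b=(175.4,283.9)).items(): print("side",n,atz("side",a,.18))
for c in("scene","side"):
  for n in("hook_weight","ring_weight"):
    for r in ctrl.trace(n,c)[:2]: print(c,n,r["conf"],np.array(r["bbox"])*[560,420,560,420])
# crops: hook top, tip, shank in scene / side
def s(X,Y):return 205+X/390*80,170+Y/290*60
def d(X,Y):return 250+X/390*80,170+(Y-290)/290*60
for n,a,b in [("top",(165,40),(200,303)),("tipend",(133,175),(173,420)),("shankbot",(200,182),(222,482)),("cen155",(162,82),(200,350))]:
  print(n,tri("scene",s(*a),"side",d(*b)))
for n,(a,b,z) in dict(tip=((133,175),(173,420),.102),shank=((203,180),(222,480),.082)).items(): print(n,atz("scene",s(*a),z),atz("side",d(*b),z))
```

```text
scene hole [0.4409 0.3672 0.18  ]
scene c1 [0.4107 0.3496 0.18  ]
scene c2 [0.4223 0.3965 0.18  ]
scene notch [0.4944 0.3814 0.18  ]
side hole [0.4376 0.3622 0.18  ]
side c2a [0.4069 0.3458 0.18  ]
side c2b [0.4208 0.3935 0.18  ]
scene hook_weight 0.91 [229.992 179.592 250.6   241.08 ]
scene ring_weight 0.79 [179.928 175.308 201.208 198.996]
side hook_weight 0.93 [280.28  173.208 301.616 239.484]
side ring_weight 0.66 [321.72  182.7   339.696 206.808]
top [ 0.47   -0.0561  0.1772]
tipend [ 0.4891 -0.0634  0.1022]
shankbot [ 0.4548 -0.0543  0.0809]
cen155 [ 0.4708 -0.0588  0.1504]
tip [ 0.4907 -0.0608  0.102 ] [ 0.49   -0.0668  0.102 ]
shank [ 0.4558 -0.05    0.082 ] [ 0.4557 -0.0583  0.082 ]
```

step_arm --travel '[[-0.028, -0.033, -0.003], [-0.028, -0.033, -0.003], [-0.028, -0.033, -0.003], [-0.028, -0.033, -0.003], [-0.028, -0.033, -0.003], [-0.028, -0.033, -0.003], [-0.028, -0.033, -0.003], [-0.028, -0.033, -0.003], [-0.028, -0.033, -0.003], [-0.028, -0.033, -0.003], [-0.028, -0.033, -0.003], [-0.028, -0.033, -0.003]]' --delta_rot '[[0, 0, 0], [0, 0, 0], [0, 0, 0], [0, 0, 0], [0, 0, 0], [0, 0, 0], [0, 0, 0], [0, 0, 0], [0, 0, 0], [0, 0, 0], [0, 0, 0], [0, 0, 0]]' --gripper '[0.085, 0.085, 0.085, 0.085, 0.085, 0.085, 0.085, 0.085, 0.085, 0.085, 0.085, 0.085]'

```text
t: 2.75
tcp_pos: [0.4766, -0.0537, 0.2687]
tool_rot: [-0.001, 0.845, -0.535, 0.002]
wrist_force: [0.6, -0.8, 0.1]
opening: 0.0851
```

step_arm --travel '[[0, 0, 0], [0, 0, 0], [0, 0, 0], [0, 0, 0], [0, 0, 0], [0, 0, 0], [0, 0, 0], [0, 0, 0], [0, 0, 0], [0, 0, 0], [0, 0, 0], [0, 0, 0], [0, 0, 0], [0, 0, 0]]' --delta_rot '[[0, 0, -0.18], [0, 0, -0.18], [0, 0, -0.18], [0, 0, -0.18], [0, 0, -0.18], [0, 0, -0.18], [0, 0, -0.18], [0, 0, -0.18], [0, 0, -0.18], [0, 0, -0.18], [0, 0, -0.18], [0, 0, -0.18], [0, 0, -0.18], [0, 0, -0.1]]' --gripper '[0.085, 0.085, 0.085, 0.085, 0.085, 0.085, 0.085, 0.085, 0.085, 0.085, 0.085, 0.085, 0.085, 0.085]'

```text
t: 4.5
tcp_pos: [0.4773, -0.0497, 0.2704]
tool_rot: [0.002, 0.765, 0.644, 0.003]
wrist_force: [-0.2, 0.3, -0.2]
opening: 0.0853
```

```bash
cat >> h.py <<'E'
from scipy.spatial.transform import Rotation as Ro
np.set_printoptions(precision=4,suppress=True)
def T(s):
    q=s["tool_rot"]; return Ro.from_quat([q[1],q[2],q[3],q[0]]).as_matrix()
def yaw(s): t=T(s); return np.degrees(np.arctan2(t[1,0],t[0,0]))
E
python3 - <<'E'
from h import *
s=ctrl.read_state(); print(yaw(s),s["qpos"],s["tcp_pos"])
im=ctrl.capture("wrist"); cv2.imwrite("pics/w1.png",im[:,:,::-1])
for n,z in [("hook_crown",.155),("hook_tip",.102),("hook_weight",0)]:
    for r in ctrl.place_of(n,"wrist")[:2]:
        p=np.array(r["centre"])*[560,420]; print(n,r["conf"],p,atz("wrist",p,z))
r=ctrl.trace("hook_weight","wrist")
if r: print(r[0]["conf"],np.array(r[0]["bbox"])*[560,420,560,420])
E
```

```text
80.2082736279186 [-0.1753 -0.2255  1.4637  0.001   1.8961 -1.5749] [ 0.4773 -0.0497  0.2704]
hook_crown 0.63 [263.312 200.214] [ 0.4732 -0.0607  0.155 ]
hook_tip 0.61 [258.384 200.886] [ 0.4884 -0.071   0.102 ]
hook_weight 0.73 [266.728 164.22 ] [ 0.4714 -0.0625  0.    ]
```

View pics/w1.png

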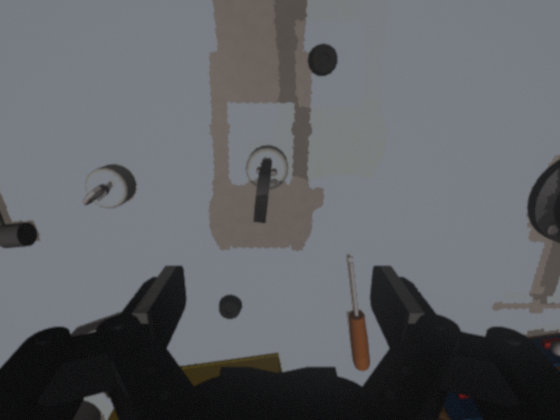

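The crown shows as a dark bar from (267,160) to (261,221) above the zinc disc at (267,167). The ring weight is well clear at (108,187).

Run:
```python
from h import *
im=cv2.imread("pics/w1.png"); cv2.imwrite("pics/w1z.png",cv2.resize(im[120:240,200:340],None,fx=5,fy=5,interpolation=cv2.INTER_CUBIC))
g=im.max(2); m=(g<65).astype(np.uint8); m[:155]=0;m[228:]=0;m[:,:245]=0;m[:,285:]=0
for r in range(158,228,4):
    c=np.where(m[r])[0]
    if len(c): print(r,c.min(),c.max(),atz("wrist",[(c.min()+c.max()+1)/2,r+.5],.155))
```

```text
162 262 270 [ 0.4425 -0.0522  0.155 ]
166 261 270 [ 0.4456 -0.0532  0.155 ]
170 260 274 [ 0.449  -0.0526  0.155 ]
174 259 270 [ 0.4519 -0.0552  0.155 ]
178 259 269 [ 0.4551 -0.0562  0.155 ]
182 258 269 [ 0.4583 -0.0573  0.155 ]
186 257 268 [ 0.4615 -0.0587  0.155 ]
190 257 267 [ 0.4648 -0.0598  0.155 ]
194 257 267 [ 0.4681 -0.0604  0.155 ]
198 256 267 [ 0.4715 -0.0615  0.155 ]
202 256 266 [ 0.4748 -0.0626  0.155 ]
206 255 266 [ 0.4782 -0.0637  0.155 ]
210 255 266 [ 0.4817 -0.0643  0.155 ]
214 254 265 [ 0.485  -0.0659  0.155 ]
218 254 265 [ 0.4886 -0.0666  0.155 ]
222 262 264 [ 0.4926 -0.0643  0.155 ]
```

View pics/w1z.png

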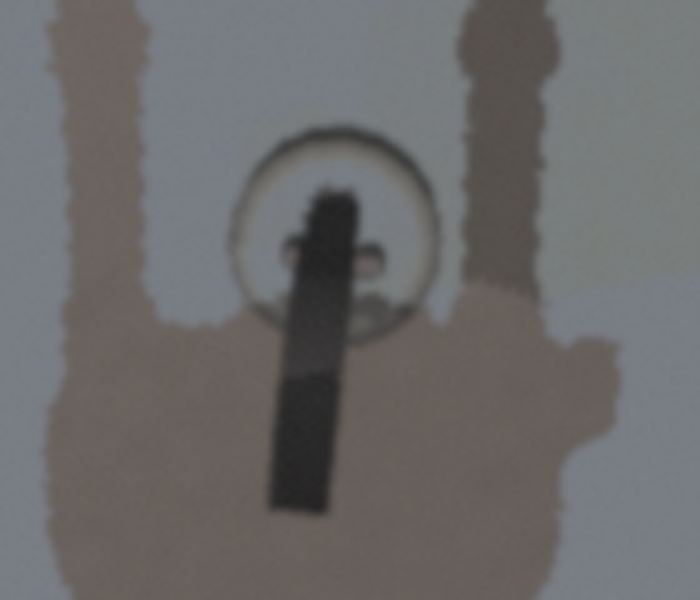

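step_arm --travel '[[0, 0, 0], [-0.006, -0.001, 0.01], [-0.006, -0.001, 0.02], [0, 0, 0.02], [0, 0, 0.02], [0, 0, 0]]' --delta_rot '[[0, 0, 0.108], [0, 0, 0], [0, 0, 0], [0, 0, 0], [0, 0, 0], [0, 0, 0]]' --gripper '[0.085, 0.085, 0.085, 0.085, 0.085, 0.085]'

```text
t: 5.5
tcp_pos: [0.4712, -0.0623, 0.1956]
tool_rot: [0.002, 0.8, 0.599, 0.002]
wrist_force: [-0.5, 0.0, 0.1]
opening: 0.085
```

Run:
```python
from h import *
s=ctrl.read_state(); print(s["t"],yaw(s),s["tcp_pos"])
im=ctrl.capture("wrist"); cv2.imwrite("pics/w2.png",im[:,:,::-1])
for n,z in [("hook_crown",.155),("hook_tip",.102)]:
    for r in ctrl.place_of(n,"wrist")[:2]:
        p=np.array(r["centre"])*[560,420]; print(n,r["conf"],p,atz("wrist",p,z))
Tm=T(s)
for z in (.138,.155,.172):
  a=s["tcp_pos"].copy(); a[2]=z; print("below tcp at z",z,proj("wrist",a))
```

```text
5.5 73.66849420790705 [ 0.4712 -0.0623  0.1956]
hook_crown 0.6 [277.872 242.088] [ 0.4752 -0.0629  0.155 ]
below tcp at z 0.138 [276.9666 225.0469]
below tcp at z 0.155 [276.9477 235.0758]
below tcp at z 0.172 [276.9255 246.862 ]
```

View pics/w2.png

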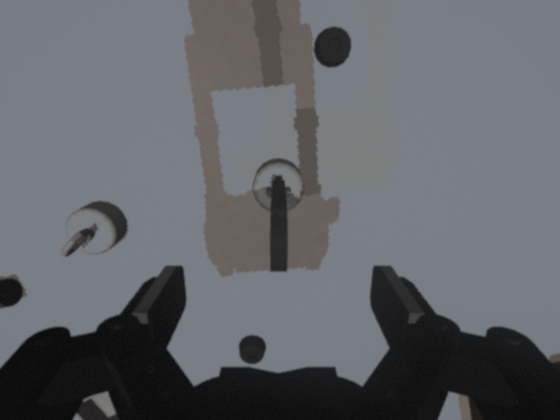

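The crown plate now lies vertically in view, columns 270–287, centred between the fingers at column 278. I'll go down and grip.

step_arm --travel '[[0, 0.002, 0.015], [0, 0, 0.015], [0, 0, 0.014], [0, 0, 0.01], [0, 0, 0.001]]' --delta_rot '[[0, 0, 0], [0, 0, 0], [0, 0, 0], [0, 0, 0], [0, 0, 0]]' --gripper '[0.085, 0.085, 0.085, 0.085, 0.085]'

```text
t: 6.28
tcp_pos: [0.4754, -0.0631, 0.1406]
tool_rot: [0.004, 0.8, 0.6, 0.004]
wrist_force: [0.2, 0.0, -0.6]
opening: 0.0849
```

step_arm --travel '[[0, 0, 0], [0, 0, 0], [0, 0, 0], [0, 0, 0], [0, 0, 0], [0, 0, 0], [0, 0, 0], [0, 0, 0]]' --delta_rot '[[0, 0, 0], [0, 0, 0], [0, 0, 0], [0, 0, 0], [0, 0, 0], [0, 0, 0], [0, 0, 0], [0, 0, 0]]' --gripper '[0.0, 0, 0, 0, 0, 0, 0, 0]' --newtons 80

```text
t: 7.28
tcp_pos: [0.4763, -0.0633, 0.1423]
tool_rot: [0.005, 0.8, 0.6, 0.005]
wrist_force: [1.2, 0.2, 0.6]
opening: 0.0085
```

Run:
```python
from h import *
s=ctrl.read_state(); print(s["t"],yaw(s),s["tcp_pos"],T(s)[:,2],s["opening"],s["wrist_force"],s["ft_torque"])
for c in("side","wrist"):
  im=ctrl.capture(c); cv2.imwrite(f"pics/{c}3.png",im[:,:,::-1])
```

```text
7.275 73.68486631397967 [ 0.4763 -0.0633  0.1423] [ 0.0145 -0.0025 -0.9999] 0.008491313646384696 [1.2357 0.2116 0.6135] [-0.0836  0.0075  0.0235]
```

View pics/side3.png

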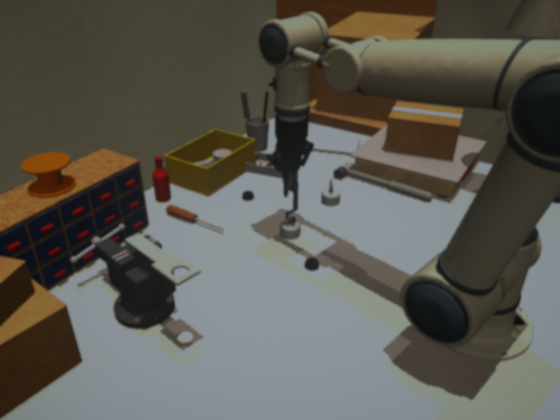

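step_arm --travel '[[0, 0, -0.005], [0, 0, -0.015], [0, 0, -0.02], [0, 0, -0.02], [0, 0, -0.02], [0, 0, -0.015], [0, 0, -0.005], [0, 0, 0]]' --delta_rot '[[0, 0, 0], [0, 0, 0], [0, 0, 0], [0, 0, 0], [0, 0, 0], [0, 0, 0], [0, 0, 0], [0, 0, 0]]' --gripper '[0.0, 0, 0, 0, 0, 0, 0, 0]'

```text
t: 8.38
tcp_pos: [0.4742, -0.0628, 0.2489]
tool_rot: [0.004, 0.8, 0.6, 0.004]
wrist_force: [0.3, 0.5, -4.4]
opening: 0.0086
```

Run:
```python
from h import *
s=ctrl.read_state(); print(s["t"],yaw(s),s["tcp_pos"],T(s)[:,2],s["opening"],s["wrist_force"],s["ft_torque"],s["qpos"])
for c in("side","scene"):
  im=ctrl.capture(c); cv2.imwrite(f"pics/{c}4.png",im[:,:,::-1])
P2={}
for n in("hook_weight","hook_tip"):
  for c in("side","scene"):
    for r in ctrl.place_of(n,c)[:2]: p=np.array(r["centre"])*[560,420];P2.setdefault((n,c),p);print(n,c,r["conf"],p)
  if (n,"side") in P2 and (n,"scene") in P2: print(tri("scene",P2[n,"scene"],"side",P2[n,"side"]))
a=cv2.imread("pics/scene4.png"); b=cv2.imread("pics/side4.png")
cv2.imwrite("pics/z4.png",np.hstack([cv2.resize(a[130:240,190:290],(400,440)),cv2.resize(b[130:240,240:340],(400,440))]))
```

```text
8.375 73.68626102577227 [ 0.4742 -0.0628  0.2489] [ 0.0125 -0.0019 -0.9999] 0.008611889012015655 [ 0.2529  0.5472 -4.4439] [-0.0365 -0.01   -0.0248] [-0.2034 -0.2429  1.5168  0.0007  1.8551 -1.4892]
hook_weight side 0.71 [292.208 197.316]
hook_weight scene 0.88 [235.928 201.81 ]
[ 0.473  -0.0681  0.1032]
hook_tip side 0.68 [282.408 156.282]
hook_tip scene 0.63 [227.024 168.084]
[ 0.4959 -0.0617  0.2132]
```

View pics/z4.png

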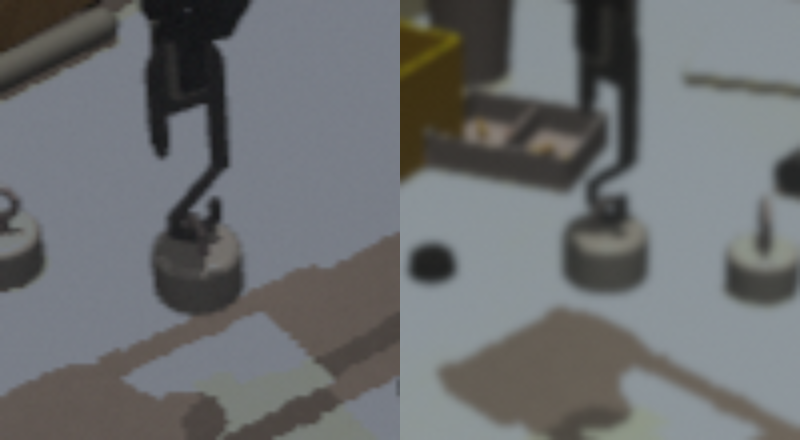

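step_arm --travel '[[0.012, -0.007, 0], [0.022, -0.013, 0], [0.03, -0.018, 0], [0.03, -0.018, 0], [0.03, -0.018, 0], [0.03, -0.018, 0], [0.03, -0.018, 0], [0.03, -0.018, 0], [0.03, -0.018, 0], [0.03, -0.018, 0], [0.03, -0.018, 0], [0.03, -0.018, 0], [0.03, -0.018, 0], [0.02, -0.012, 0], [0.01, -0.006, 0], [0, 0, 0]]' --delta_rot '[[0, 0, 0], [0, 0, 0], [0, 0, 0], [0, 0, 0], [0, 0, 0], [0, 0, 0], [0, 0, 0], [0, 0, 0], [0, 0, 0], [0, 0, 0], [0, 0, 0], [0, 0, 0], [0, 0, 0], [0, 0, 0], [0, 0, 0], [0, 0, 0]]' --gripper '[0, 0, 0, 0, 0, 0, 0, 0, 0, 0, 0, 0, 0, 0, 0, 0]'

```text
t: 10.68
tcp_pos: [0.3428, 0.4041, 0.2437]
tool_rot: [0.0, 0.798, 0.602, 0.002]
wrist_force: [-0.8, -0.6, -5.1]
opening: 0.0085
```

```bash
cat > look.py <<'E'
import sys
from h import *
k=sys.argv[1]
s=ctrl.read_state(); print(s["t"],yaw(s),s["tcp_pos"],T(s)[:,2],s["opening"],s["wrist_force"],s["qpos"][5])
for c in("side","scene","wrist"):
  im=ctrl.capture(c); cv2.imwrite(f"pics/{c}{k}.png",im[:,:,::-1])
if "n" in sys.argv:
  P2={}
  for n in("hook_weight","hook_tip","pointer_hole","pointer_end"):
    for c in("side","scene","wrist"):
      for r in ctrl.place_of(n,c)[:1]: p=np.array(r["centre"])*[560,420];P2[n,c]=p;print(n,c,round(r["conf"],2),p, atz(c,p,.18) if "point" in n else "")
    if (n,"side") in P2 and (n,"scene") in P2: print("   tri",tri("scene",P2[n,"scene"],"side",P2[n,"side"]))
a=cv2.imread(f"pics/scene{k}.png"); b=cv2.imread(f"pics/side{k}.png")
cv2.imwrite(f"pics/z{k}.png",np.hstack([cv2.resize(a[200:330,340:470],(400,400),interpolation=cv2.INTER_CUBIC),cv2.resize(b[210:340,140:270],(400,400),interpolation=cv2.INTER_CUBIC)]))
E
python3 look.py 5 n
```

```text
10.675 74.0398583762943 [0.3428 0.4041 0.2437] [ 0.0035  0.0015 -1.    ] 0.008495583913126123 [-0.7939 -0.6116 -5.1474] -0.48864366812508186
hook_weight side 0.81 [212.408 342.006] 
hook_weight scene 0.71 [451.024 273.084] 
hook_weight wrist 0.97 [276.976 187.194] 
   tri [0.3369 0.4062 0.1041]
hook_tip side 0.61 [199.304 287.49 ] 
hook_tip scene 0.86 [456.624 243.684] 
   tri [0.3606 0.4    0.2047]
pointer_hole side 0.68 [178.92  268.716] [0.4436 0.3596 0.18  ]
pointer_hole scene 0.78 [413.896 265.104] [0.4361 0.361  0.18  ]
pointer_hole wrist 0.6 [262.584 344.694] [0.436 0.365 0.18 ]
   tri [0.44   0.3626 0.1839]
pointer_end side 0.97 [192.696 274.68 ] [0.4126 0.3591 0.18  ]
pointer_end wrist 0.75 [259.    319.704] [0.413  0.3693 0.18  ]
```

View pics/z5.png

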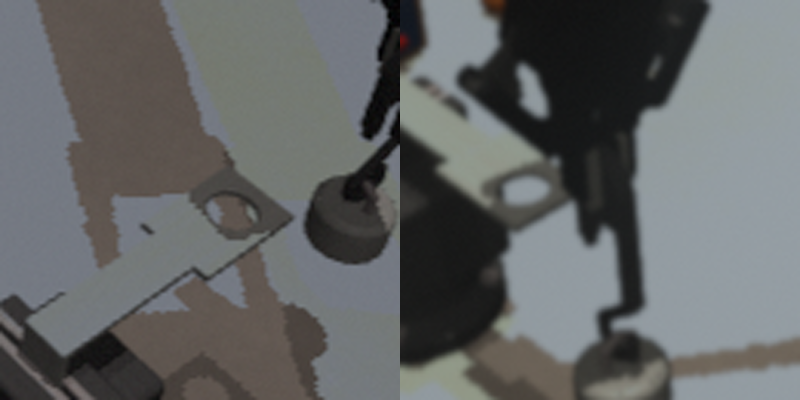

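View pics/wrist5.png

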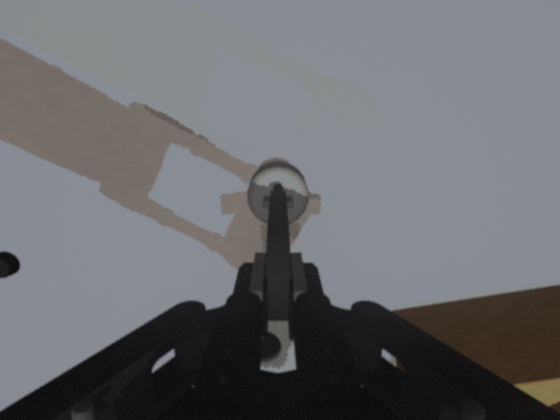

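```bash
cat > ov.py <<'E'
import sys
from h import *
k=sys.argv[1]; ex,ey,yw=map(float,sys.argv[2:5])
def pts(u,v,w): 
    a=np.radians(yw); return np.array([ex+u*np.cos(a)-v*np.sin(a),ey+u*np.sin(a)+v*np.cos(a),w])
out=[]
for c,(x0,y0) in (("scene",(360,220)),("side",(130,220))):
    S=5; im=cv2.resize(cv2.imread(f"pics/{c}{k}.png")[y0:y0+80,x0:x0+80],None,fx=S,fy=S,interpolation=cv2.INTER_CUBIC)
    def d(L,col,cl):
        q=np.array([(proj(c,pts(*p))-[x0,y0]+.5)*S for p in L]).round().astype(int); cv2.polylines(im,[q],cl,col,1)
    d([(-.085,.025,.18),(0,.025,.18),(0,-.025,.18),(-.085,-.025,.18)],(0,0,255),False)
    d([(-.025+.015*np.cos(t),.015*np.sin(t),.18) for t in np.linspace(0,6.28,40)],(0,0,255),True)
    out.append(im)
cv2.imwrite("pics/"+sys.argv[5]+".png",np.hstack(out))
E
python3 ov.py 0 0.4145 0.3705 165 ov1
python3 - <<'E'
from h import *
print(atz("wrist",[276.98,187.2],.1014))
E
```

```text
[0.3369 0.4054 0.1014]
```

View pics/ov1.png

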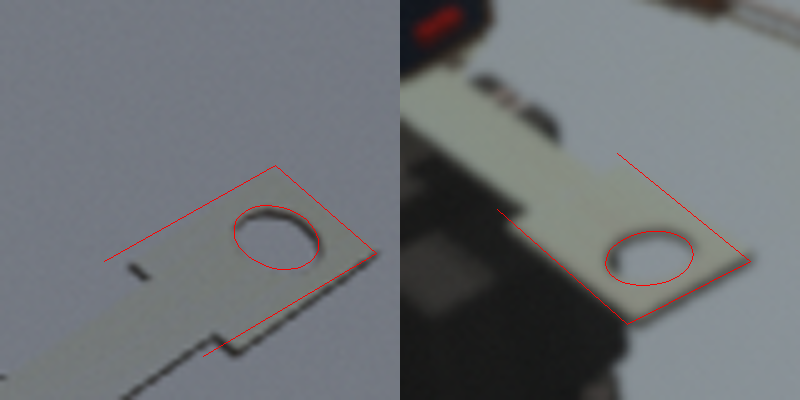

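```bash
python3 ov.py 0 0.4150 0.3707 169 ov2; python3 ov.py 0 0.4150 0.3707 172 ov3; python3 -c "
import cv2,numpy as np;cv2.imwrite('pics/ov4.png',cv2.resize(np.vstack([cv2.imread('pics/ov2.png')[130:],cv2.imread('pics/ov3.png')[130:]]),(800,540)))"
```

```text
(no output)
```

View pics/ov4.png

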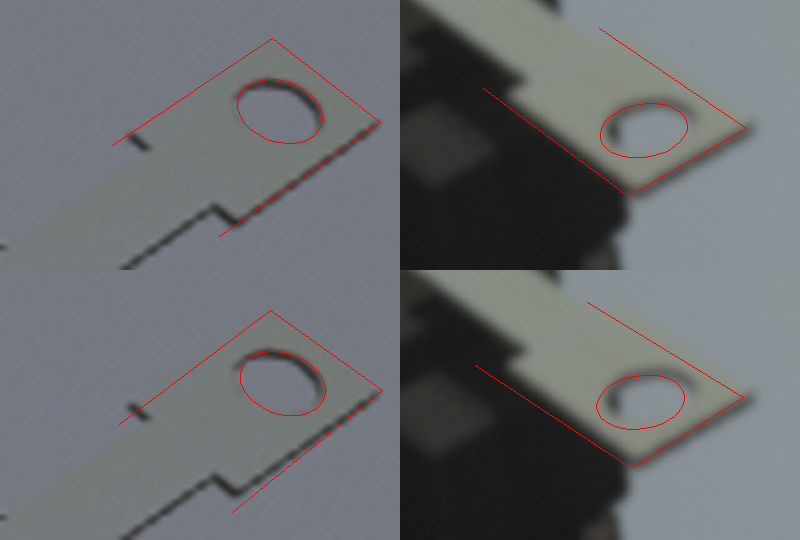

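step_arm --travel '[[-0.004, 0, 0.003], [-0.005, 0, 0.003], [-0.005, 0, 0.003], [-0.004, 0, 0.003], [0, 0, 0]]' --delta_rot '[[-0.01, 0, -0.035], [0, 0, -0.035], [0, 0, 0], [0, 0, 0], [0, 0, 0]]' --gripper '[0, 0, 0, 0, 0]'

```text
t: 12.05
tcp_pos: [0.3389, 0.3848, 0.2308]
tool_rot: [0.005, 0.776, 0.631, 0.005]
wrist_force: [-0.3, 0.3, -4.6]
opening: 0.0088
```

```bash
python3 look.py 6 n
```

```text
12.05 78.27308545389495 [0.3389 0.3848 0.2308] [ 0.0147 -0.0014 -0.9999] 0.008801602709938162 [-0.3364  0.3481 -4.5517] -0.5789777702583078
hook_weight side 0.82 [222.096 336.882] 
hook_weight scene 0.65 [439.376 274.302] 
hook_weight wrist 0.7 [276.024 185.388] 
   tri [0.3394 0.3832 0.0908]
hook_tip side 0.93 [210.112 286.188] 
hook_tip scene 0.78 [448.616 242.592] 
   tri [0.3556 0.3829 0.1954]
pointer_hole side 0.97 [181.104 268.59 ] [0.4406 0.3572 0.18  ]
pointer_hole scene 0.65 [413.28  264.516] [0.4356 0.3594 0.18  ]
pointer_hole wrist 0.68 [274.288 355.614] [0.4362 0.3629 0.18  ]
   tri [0.438  0.36   0.1828]
pointer_end side 0.9 [190.624 275.982] [0.4133 0.3637 0.18  ]
pointer_end scene 0.83 [423.192 261.996] [0.418  0.3698 0.18  ]
pointer_end wrist 0.7 [275.184 328.314] [0.4123 0.3685 0.18  ]
   tri [0.414  0.3662 0.1787]
```

View pics/z6.png

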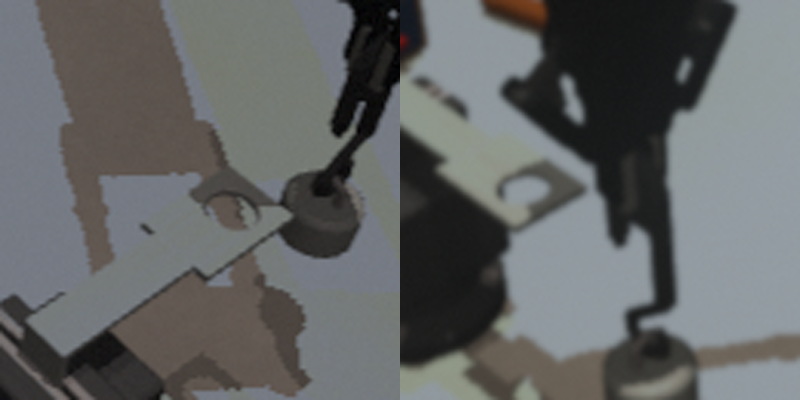

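View pics/wrist6.png

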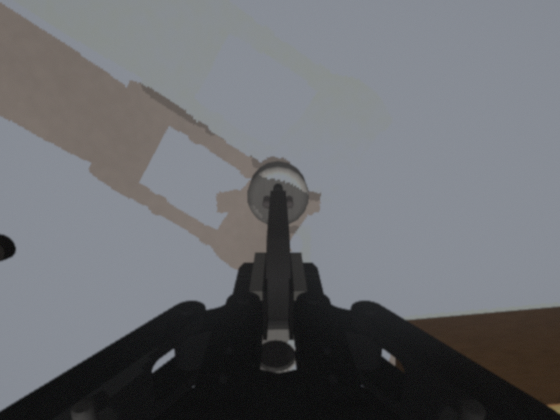

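Laterally centred: the hole is behind the jaws at about (277,356). The side view shows the mouth level with the arm. I'll go in along tool +y.

step_arm --travel '[[0, 0.008, 0], [0, 0.012, 0], [0, 0.012, 0], [0, 0.012, 0], [0, 0.01, 0], [0, 0.006, 0], [0, 0, 0]]' --delta_rot '[[0, 0, 0], [0, 0, 0], [0, 0, 0], [0, 0, 0], [0, 0, 0], [0, 0, 0], [0, 0, 0]]' --gripper '[0, 0, 0, 0, 0, 0, 0]'

```text
t: 13.68
tcp_pos: [0.403, 0.3717, 0.2316]
tool_rot: [0.005, 0.776, 0.631, 0.005]
wrist_force: [-0.6, 0.5, -4.7]
opening: 0.0087
```

```bash
python3 look.py 7
```

```text
13.675 78.21335176139196 [0.403  0.3717 0.2316] [ 0.0148 -0.0017 -0.9999] 0.008748974216423308 [-0.6248  0.5105 -4.6705] -0.6781560025331149
```

View pics/z7.png

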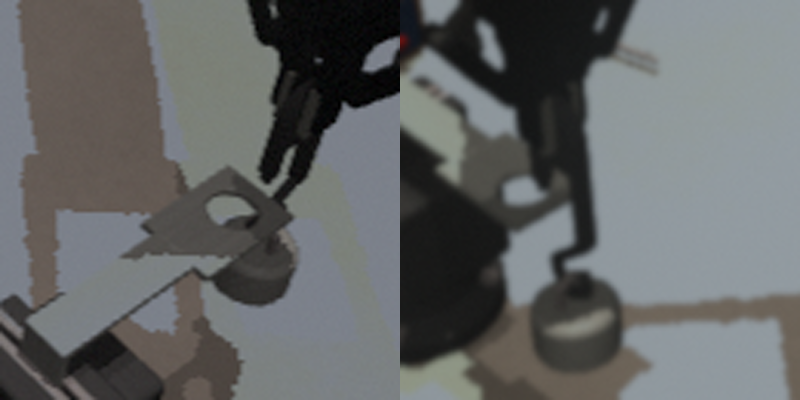

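step_arm --travel '[[0, 0.007, 0], [0.001, 0.007, 0], [0, 0.004, 0], [0, 0, 0], [0, 0, 0]]' --delta_rot '[[0, 0, 0], [0, 0, 0], [0, 0, 0], [0, 0, 0], [0, 0, 0]]' --gripper '[0, 0, 0, 0, 0]'

```text
t: 14.45
tcp_pos: [0.421, 0.3694, 0.2323]
tool_rot: [0.005, 0.775, 0.631, 0.005]
wrist_force: [1.1, 0.2, -4.9]
opening: 0.0085
```

```bash
python3 look.py 8 n
python3 - <<'E'
import cv2,numpy as np
a=cv2.imread("pics/scene8.png"); b=cv2.imread("pics/side8.png")
cv2.imwrite("pics/zz8.png",np.hstack([cv2.resize(a[230:300,380:450],(400,400),interpolation=cv2.INTER_CUBIC),cv2.resize(b[230:300,150:220],(400,400),interpolation=cv2.INTER_CUBIC)]))
E
```

```text
14.45 78.31359343604053 [0.421  0.3694 0.2323] [ 0.0151 -0.0012 -0.9999] 0.008498522934163363 [ 1.1125  0.2473 -4.9162] -0.7036950327789803
hook_weight side 0.82 [193.088 315.588] 
hook_weight scene 0.88 [410.088 292.698] 
hook_weight wrist 0.92 [277.312 188.286] 
   tri [0.4187 0.3642 0.0861]
hook_tip side 0.93 [175.112 263.886] 
hook_tip scene 0.84 [422.52  259.896] 
   tri [0.4363 0.3732 0.2029]
pointer_hole side 0.6 [179.984 269.892] [0.4398 0.361  0.18  ]
pointer_hole scene 0.62 [414.288 265.104] [0.4356 0.3615 0.18  ]
   tri [0.4379 0.3625 0.1822]
pointer_end side 0.64 [191.296 275.184] [0.4137 0.3615 0.18  ]
pointer_end scene 0.56 [422.576 264.012] [0.4231 0.3713 0.18  ]
   tri [0.4157 0.365  0.177 ]
```

View pics/zz8.png

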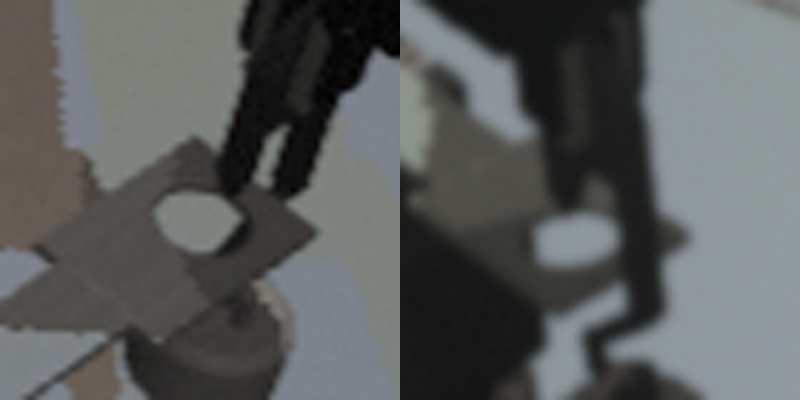

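View pics/wrist8.png

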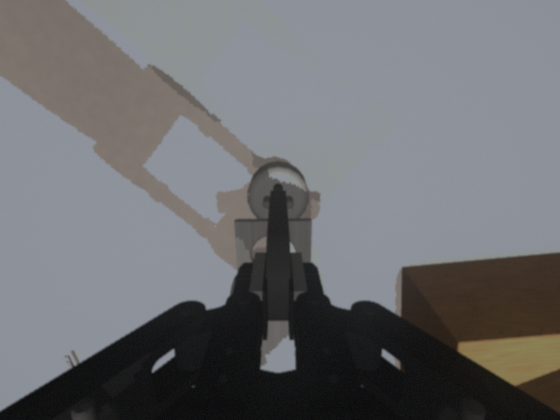

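Run:
```python
from h import *
s=ctrl.read_state(); R=T(s); t=s["tcp_pos"]
def rel(X): return R.T@(np.array(X)-t)*1000
print("endL,R",rel(atz("wrist",[236,219.5],.18)),rel(atz("wrist",[312,219.5],.18)), atz("wrist",[274,219.5],.18))
tip=tri("scene",(420.6,263.6),"side",(179.4,266.2)); print("tip",tip,rel(tip))
print("weight wrist",rel(atz("wrist",[277.3,188.3],.091)))
for o in (0,.003,.006):
  X=t+R@np.array([0,.0175-o,.0]); X[2]=.192
  print(o,proj("scene",X),proj("side",X))
im=cv2.imread("pics/wrist8.png");cv2.imwrite("pics/w8z.png",cv2.resize(im[150:330,200:350],None,fx=3.3,fy=3.3,interpolation=cv2.INTER_CUBIC)*2)
```

```text
endL,R [-26.4786  -8.8869  52.1406] [22.2328 -8.8697 52.2378] [0.4127 0.369  0.18  ]
tip [0.4346 0.369  0.1933] [ 2.3267 12.7402 39.26  ]
weight wrist [ -0.1269  -6.6327 141.2379]
0 [417.1188 262.7655] [178.1463 266.1413]
0.003 [418.2483 262.0161] [179.1938 266.9001]
0.006 [419.3742 261.269 ] [180.2457 267.6621]
```

View pics/w8z.png

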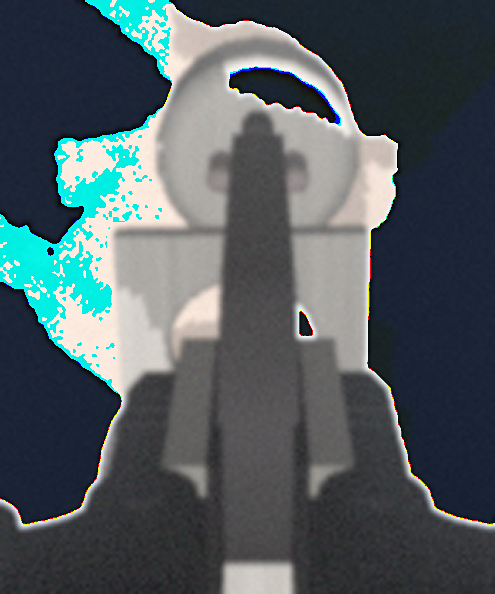

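The arm end edge shows at row 219, columns 235–312, with the hook 2.5 mm to the right of its middle. I'll correct that and lower most of the way.

step_arm --travel '[[-0.0025, 0.0015, 0], [0, 0, 0], [0, 0, 0.006], [0, 0, 0.008], [0, 0, 0.008], [0, 0, 0.006], [0, 0, 0.003], [0, 0, 0]]' --delta_rot '[[0, 0, 0], [0, 0, 0], [0, 0, 0], [0, 0, 0], [0, 0, 0], [0, 0, 0], [0, 0, 0], [0, 0, 0]]' --gripper '[0, 0, 0, 0, 0, 0, 0, 0]'

```text
t: 16.2
tcp_pos: [0.4222, 0.3661, 0.1979]
tool_rot: [0.005, 0.775, 0.631, 0.005]
wrist_force: [-0.2, -0.6, -5.1]
opening: 0.0086
```

```bash
python3 look.py 9
python3 - <<'E'
import cv2,numpy as np
a=cv2.imread("pics/scene9.png"); b=cv2.imread("pics/side9.png")
cv2.imwrite("pics/zz9.png",np.hstack([cv2.resize(a[230:300,380:450],(400,400),interpolation=cv2.INTER_CUBIC),cv2.resize(b[230:300,150:220],(400,400),interpolation=cv2.INTER_CUBIC)]))
E
```

```text
16.2 78.31711045444456 [0.4222 0.3661 0.1979] [ 0.0138 -0.0023 -0.9999] 0.008649138362581955 [-0.1795 -0.6211 -5.0947] -0.7090288574397455
```

View pics/zz9.png

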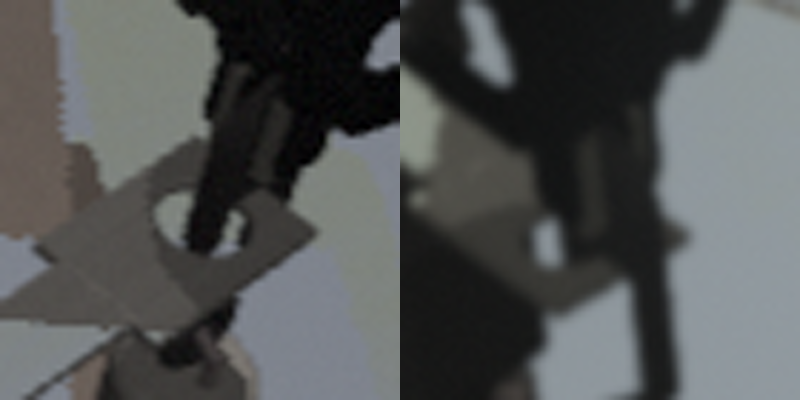

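View pics/wrist9.png

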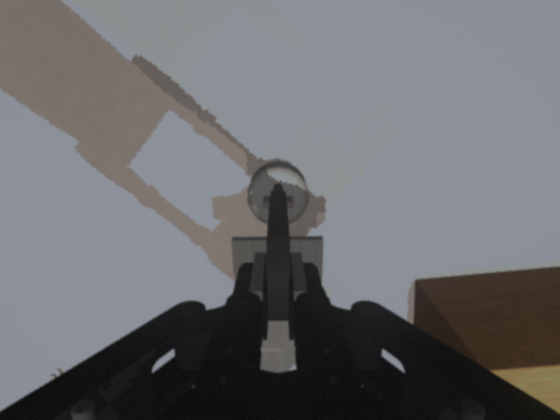

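The tip is now inside the hole in the scene view and the arm is centred at columns 233–323. I'll lower it gently until it touches.

step_arm --travel '[[0, 0, 0.003], [0, 0, 0.002], [0, 0, 0.001], [0, 0, 0]]' --delta_rot '[[0, 0, 0], [0, 0, 0], [0, 0, 0], [0, 0, 0]]' --gripper '[0, 0, 0, 0]'

```text
t: 16.85
tcp_pos: [0.4227, 0.3664, 0.1929]
tool_rot: [0.005, 0.775, 0.631, 0.006]
wrist_force: [-0.3, 0.4, -4.3]
opening: 0.0085
```

step_arm --travel '[[0, 0, 0.0015], [0, 0, 0.001], [0, 0, 0]]' --delta_rot '[[0, 0, 0], [0, 0, 0], [0, 0, 0]]' --gripper '[0, 0, 0]'

```text
t: 17.23
tcp_pos: [0.4229, 0.3665, 0.1924]
tool_rot: [0.005, 0.775, 0.631, 0.007]
wrist_force: [-0.1, -0.2, -5.2]
opening: 0.0085
```

step_arm --travel '[[0, 0, 0.002], [0, 0, 0.002], [0, 0, 0.001]]' --delta_rot '[[0, 0, 0], [0, 0, 0], [0, 0, 0]]' --gripper '[0, 0, 0]'

```text
t: 17.6
tcp_pos: [0.4229, 0.3665, 0.1923]
tool_rot: [0.005, 0.775, 0.631, 0.009]
wrist_force: [-1.2, -2.1, 1.4]
opening: 0.0086
```

```bash
python3 look.py 10
python3 - <<'E'
import cv2,numpy as np
a=cv2.imread("pics/scene10.png"); b=cv2.imread("pics/side10.png")
cv2.imwrite("pics/zz10.png",np.hstack([cv2.resize(a[230:310,370:450],(400,400),interpolation=cv2.INTER_CUBIC),cv2.resize(b[230:310,150:230],(400,400),interpolation=cv2.INTER_CUBIC)]))
E
```

```text
17.6 78.32102641926122 [0.4229 0.3665 0.1923] [ 0.021   0.0032 -0.9998] 0.008604791546555825 [-1.1513 -2.0668  1.3923] -0.7090832233049164
```

View pics/zz10.png

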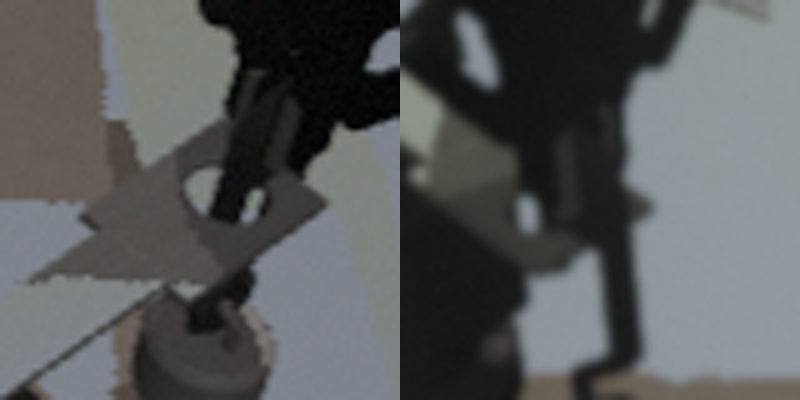

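View pics/wrist10.png

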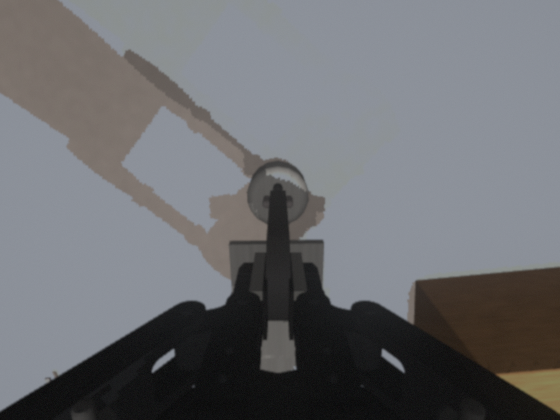

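The leg is through the hole and the shank outside the end. The force went from -5 to +1 N with z stuck at 0.192, so the crown rests on the arm. Releasing gently.

step_arm --travel '[[0, 0, 0], [0, 0, 0], [0, 0, 0], [0, 0, 0], [0, 0, 0], [0, 0, 0], [0, 0, 0]]' --delta_rot '[[0, 0, 0], [0, 0, 0], [0, 0, 0], [0, 0, 0], [0, 0, 0], [0, 0, 0], [0, 0, 0]]' --gripper '[0.012, 0.016, 0.02, 0.03, 0.04, 0.05, 0.05]' --newtons 40

```text
t: 18.62
tcp_pos: [0.4239, 0.3672, 0.1911]
tool_rot: [0.005, 0.775, 0.631, 0.01]
wrist_force: [-0.8, 0.2, -0.4]
opening: 0.0499
```

```bash
python3 look.py 11
python3 - <<'E'
import cv2,numpy as np
a=cv2.imread("pics/scene11.png"); b=cv2.imread("pics/side11.png")
cv2.imwrite("pics/zz11.png",np.hstack([cv2.resize(a[230:310,370:450],(400,400),interpolation=cv2.INTER_CUBIC),cv2.resize(b[230:310,150:230],(400,400),interpolation=cv2.INTER_CUBIC)]))
E
```

```text
18.625 78.31696625113823 [0.4239 0.3672 0.1911] [ 0.0223  0.0041 -0.9997] 0.049850213086945615 [-0.8318  0.2107 -0.3893] -0.70907009599702
```

View pics/zz11.png

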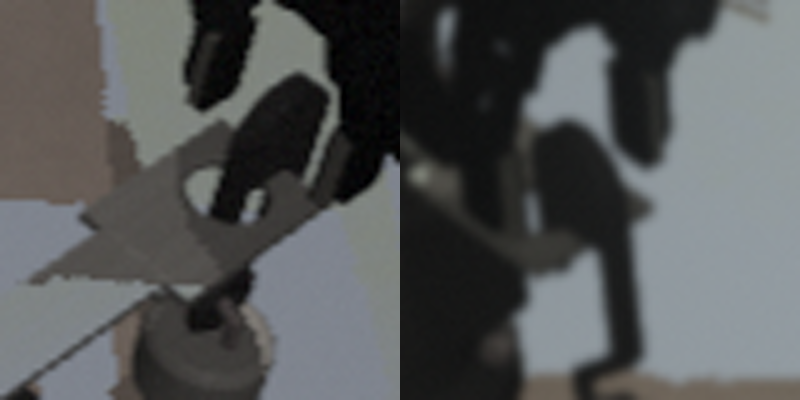

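View pics/wrist11.png

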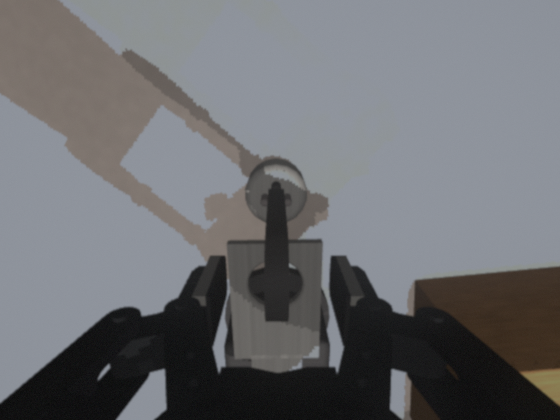

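The hook hangs by itself, with the open jaws clear on both sides. Withdrawing straight up.

step_arm --travel '[[0, 0, -0.01], [0, 0, -0.015], [0, 0, -0.02], [0, 0, -0.02], [0, 0, -0.025], [0, 0, -0.025], [0, 0, -0.02], [0, 0, 0], [0, 0, 0], [0, 0, 0]]' --delta_rot '[[0, 0, 0], [0, 0, 0], [0, 0, 0], [0, 0, 0], [0, 0, 0], [0, 0, 0], [0, 0, 0], [0, 0, 0], [0, 0, 0], [0, 0, 0]]' --gripper '[0.06, 0.06, 0.06, 0.06, 0.06, 0.06, 0.06, 0.06, 0.06, 0.06]'

```text
t: 20.02
tcp_pos: [0.4205, 0.3665, 0.3388]
tool_rot: [0.005, 0.775, 0.631, 0.014]
wrist_force: [-0.1, -0.5, -0.9]
opening: 0.06
```

```bash
python3 look.py 12 n
python3 - <<'E'
from h import *
for c in("side","scene"):
  for r in ctrl.place_of("ring_weight",c)[:1]: print(c,np.array(r["centre"])*[560,420])
a=cv2.imread("pics/scene12.png"); b=cv2.imread("pics/side12.png")
cv2.imwrite("pics/zz12.png",np.hstack([cv2.resize(a[230:330,350:450],(400,400),interpolation=cv2.INTER_CUBIC),cv2.resize(b[230:330,150:250],(400,400),interpolation=cv2.INTER_CUBIC)]))
E
```

```text
20.025 78.32304567276901 [0.4205 0.3665 0.3388] [ 0.0285  0.009  -0.9996] 0.0600399174419737 [-0.0561 -0.4689 -0.8789] -0.7092659867304635
hook_weight side 0.89 [191.072 328.818] 
hook_weight scene 0.94 [409.696 305.886] 
hook_weight wrist 0.88 [274.4   157.206] 
   tri [0.4223 0.3713 0.056 ]
hook_tip side 0.57 [179.48 281.82] 
hook_tip scene 0.62 [421.176 264.012] 
   tri [0.4247 0.3742 0.1744]
pointer_hole side 0.58 [179.2   271.782] [0.4374 0.3657 0.18  ]
pointer_hole scene 0.89 [413.28 266.91] [0.4406 0.3623 0.18  ]
pointer_hole wrist 0.72 [277.2   202.482] [0.4375 0.3653 0.18  ]
   tri [0.4395 0.3627 0.1779]
pointer_end side 0.95 [188.776 274.89 ] [0.4179 0.3632 0.18  ]
pointer_end scene 0.57 [426.384 261.702] [0.4134 0.3737 0.18  ]
pointer_end wrist 0.86 [279.328 177.912] [0.4137 0.3723 0.18  ]
   tri [0.4138 0.371  0.1839]
side [332.416 201.81 ]
scene [191.072 198.618]
```

View pics/zz12.png

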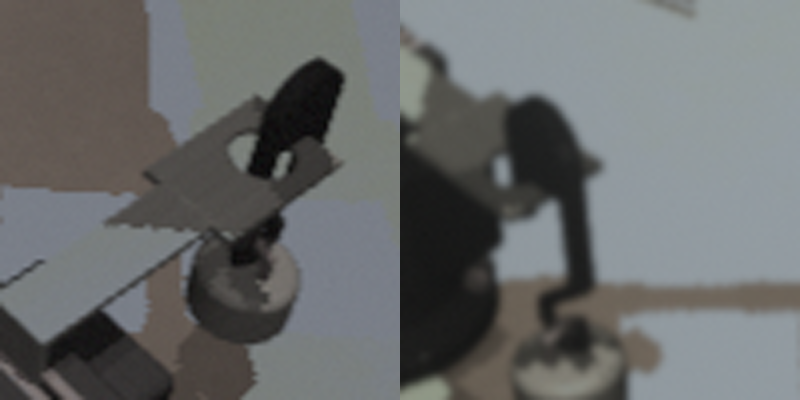

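View pics/scene12.png

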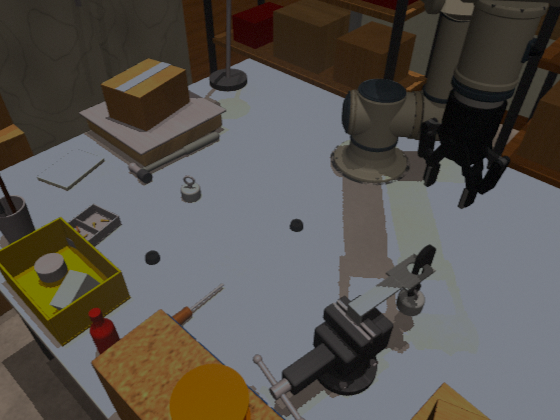

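The hook hangs at scene (412,285) with its leg through the hole. The ring weight is unmoved and the gripper is well clear.

```bash
python3 -c "
from rig import ctrl
print(ctrl.job_done())"
```

```text
the job is handed in; nothing more can be done
None
```

I hung the S-hook counterweight on the pointer arm and handed the job in at about 20 s of the 48 s allowed.

I gripped it by the crown, came in from beyond the arm's free end, put the tip down through the hole and lowered it. I let go only after the wrist force rose from about -5 N to +1 N and the height stopped changing, which meant the crown was resting on the arm.

**Hanging position:** in the last pictures the free leg is through the hole and the shank is outside the end. The weight's underside measured (0.422, 0.371, 0.056) m, against (0.4195, 0.370, 0.050) m expected. That is 6 mm high, which I put down to camera and network error because the tool height at contact implied 0.050 m.

**Clearances:** the ring weight is where it was, to within about 2–3 px in both cameras. The gripper is well above the hook and touching nothing.

**Checks that disagreed:**
- The two outside cameras differed by about 3° on the arm's direction (166° and 169°). I used 168°, and the wrist camera then showed the arm end square to the gripper.
- The network's last hook_tip estimate was about 35 mm too high. The tip is hidden below the arm there, so I relied on the picture instead.

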